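# Turn the card punch end for end in its quick-lock holder

## Robot

A 7-joint arm with a two-finger parallel gripper is mounted at the origin on the work surface. World frame = base frame: x ahead of the robot, y to its left, z up, the work surface at z = 0. Lengths are in m, angles in rad, forces in N, time in s.
With the tool pointing down it reaches from about 0.4 to 0.85 m from the base axis. Payload 10.4 kg.
Tool frame: the origin (TCP) lies midway between the tips of the shut fingers; the grasp point (between the pads) lies 19 mm behind it; z points along the fingers, y is the line along which they close (so a half turn about z gives the same grasp; the last joint's range is limited). The gripper opens to 87 mm and grips with 3 to 60 N. Pads are 19 mm wide; open, the fingers measure 117 mm over their backs; the gripper's body (75 mm by 190 mm) begins 51 mm behind the grasp point.
Start: joints at [-0.023, 0.332, -0.065, 1.46, 0.022, 1.35, -0.088], TCP at [0.625, 0, 0.192] pointing down, gripper open.
Joint ranges: [-2.6, 2.6], [-0.5, 2.12], [-1.47, 1.34], [0.16, 2.42], [-1.27, 4.41], [0.06, 2.06], [-2.6, 2.6]. Speed limits (rad/s): [2.22, 2.22, 2.79, 2.79, 3.14, 3.14, 3.14].

## Interface

Orientations are given as a unit quaternion [w, x, y, z].
In Python, from cell import robot gives the robot as it stands.
- The arm moves only by the tool servo_tool, never from a script. Its argument "series" is a list of rows, each an object of numbers: "hand": the closure, from 0 (fully open) to 1 (shut); "x", "y", "z": the shift along the world's x, y, z in cm; "rx", "ry", "rz": the turn, a rotation vector about the world's x, y, z in rad. In form: [{"hand": .., "x": .., "y": .., "z": .., "rx": .., "ry": .., "rz": ..}, ...]. A call has 1 to 5 rows; each row is the pose to reach, as a shift and turn from the pose commanded when the call began; what a row does not reach only later rows make up. A row lasts 1/10 s, in which the tool goes at most 50 mm and 8.59 degrees, less where a joint would pass 70% of its speed; a pose out of reach is approached as far as the arm can. A call with a gripper value outside its range is refused whole. The fingers move at their own pace and stop on an object; "newtons" is the grip in N (left out, the last holds). Time passes only in rows, so rows that repeat a pose let the fingers close. It gives the time, the measured TCP pose, the force, the opening and the grip force at its end, in the units of the state.
- robot.state(): the state, without advancing time (a new reading comes with each control period).
- robot.snapshot(name): name is "scene" or "side" or "wrist"; returns a dict with "image" (480x640x3 uint8, red, green, blue), "camera_matrix" (3x3 intrinsics, pixels), "k1" (the pictures are not rectified: a ray, as slopes to the right and down, at radius r is drawn at 1 + k1 r^2 times it, then the intrinsics apply), "R" (3x3) and "t" (3): a world point X has camera coordinates R X + t; the wrist camera has in their place "tool_from_camera" (4x4, takes a point from camera to tool coordinates, whose origin is the TCP and whose axes are the flange's). Camera axes: x right, y down, z forward; pixel columns grow to the right and rows downward; lengths in m; the calibration is good to about 2 mm. A picture is of the moment at which its call begins: read the wrist's pose just before it. There is no depth.
- robot.job_done(): hands the job in; it is judged then, once.
Trained networks look in the newest picture that a camera, given by its name, has taken for a name from the list of things; names that differ only in an ending like _2 or _b are one class to them, and where a whole thing is asked for, a point or a joint stands for the part that bears it (a point fixed in the world has none). Each returns a list of dicts, best first, with "p" (0 to 1); they miss things now and then, are a little off and sometimes report something else, mostly with a low value. They report only what shows in the picture. A call takes as long as a camera call. They do not tell look-alikes from the thing itself.
- robot.boxes_of(camera, thing): "location" ([x, y, z] in m, in the coordinates of the camera as it stood for that picture, good to about 4 mm: the middle of the surface that is visible of it).
- robot.spot_point(camera, thing): "location" ([x, y, z] in m, in the coordinates of the camera as it stood for that picture, good to about 4 mm: a listed point, or the origin of a listed thing).
The state is a dict: "clock": time; "joint_positions": joint angles; "joint_velocities": joint speeds; "effort": joint torques, N m; "eef_pos": TCP position; "tcp_rot": TCP orientation; "contact_force": force on the tool from outside, world axes, zero at the start; "torque": the same for the moment, N m; "opening": finger opening in m; "gripper_force": force on a finger pad.
Only numpy, scipy, OpenCV 4.12 (cv2) and the standard library are available. Lean on these libraries where they do the work, as an engineer would, in place of code of your own. Each camera call takes 0.05 s, during which the arm holds its last target. There are 200 camera calls.

## Task

The foil punch in the bench holder has its broad chisel end facing out; reverse it so that the slender round spike faces out. Pull the holder's sprung collar straight back by its black ball knob and turn it aside so that it stays open, draw the punch right out, turn it end for end and push it fully home, then turn the collar back upright so that it springs all the way forward and locks. Leave the other things on the bench where they are, and let go of everything at the end.

Things in the scene. Friction and masses are not known exactly. Their poses are not given: they have to be found in the camera images.
- holder: White punch holder on a grey 150 x 60 mm foot, fixed to the bench; place and yaw vary. Origin at bench level straight below the bore's mouth; z up, x along the level bore: the punch comes out towards -x, the collar pulls back towards +x. Block: x 0 to 49 mm, 22 mm either side, 86 mm high; behind it the collar, then a 74 mm high bracket at x 114 to 128 mm.
- mouth (a point): Centre of the bore's mouth, 60 mm above the bench, axes as the holder's. Bore: 18.4 mm wide (flared mouth), 18 mm high, 45 mm deep to a flat end wall. A steel tongue under the punch, 9 mm wide, stands out 34 mm from the mouth, its top level with the bore's floor (52 mm above the bench).
- gate (a point): Top centre of the steel gate, 89 mm above the bench, behind which the knob's stem catches when the collar is turned aside. The gate spans holder x 52 to 65.5 mm, y +6 to +26 mm, and is 12 mm high.
- punch: Loose double-ended steel punch, 140 mm long, 0.16 kg. Origin at its centre, +x to the spike end. Middle bar 16 x 16 mm, 76 mm long; each end has a 9 mm neck, a 15.6 mm square flange and an 18 mm nose. At the start home, chisel out, its x along the holder's x. Home, either way: inner end on the bore's end wall, centre 25 mm outside the mouth, 60 mm above the bench.
- spike_tip (a point): Tip of the slender round spike (7 mm diameter), 70 mm from the punch's centre. Inside the bore at the start.
- chisel_tip (a point): Edge of the broad flat chisel (14 mm wide, 5 mm thick, lying level), 70 mm from the punch's centre. Faces out at the start.
- collar_slide (a joint): Collar pulled back along holder +x, m: 0 forward and locked (start), 0.0125 stop; its spring pushes forward with 4 N at 0, 7 N at the stop. Past 0.0095 it can be turned; turned aside and let go it rests on the gate at about 0.0095. Forward, it drops a pin from the roof into the punch's neck; if the punch is not home the pin lands on the bar and the collar stays partly back.
- collar_turn (a joint): Turn of the collar about the bore's axis, rad: 0 knob upright (start), up to 0.6 as the knob tips towards the holder's +y. Stays where it is left. The gate prevents turning while the collar is forward.
- knob (a point): Centre of the black 18 mm ball knob on an 8 mm stem, 62 mm from the bore's line. In the holder frame: x = 60 mm + collar_slide, y = 62 mm * sin(turn), z = 60 mm + 62 mm * cos(turn), so 122 mm above the bench at the start. Pinched from above along the holder's x, the ball rolls between the fingers as the collar turns.
- spare: A spare short punch, 100 mm long, 16 mm square, chisels at both ends, lying beside the holder; leave alone.
- vial: Small amber glass jar, 38 mm diameter, 50 mm high, near the holder; leave alone. Origin under its centre.
- reagent: White bottle, 56 mm diameter, 120 mm high; leave alone. Origin under its centre.
- beaker: Glass beaker, 66 mm diameter, 85 mm high; leave alone. Origin under its centre.
- card_box: Cardboard box 75 x 110 x 34 mm; leave alone. Origin under its centre.
- marker: Marker pen 115 mm long, 12 mm thick, lying; leave alone. Origin under its centre.
- tray: Grey divided tray 130 x 90 x 35 mm; leave alone. Origin under its centre.
Not all that is in view belongs to the job. Leave any turquoise look-alike of the punch alone.

How it is judged:
On the way, in this order (a step that is already met when the one before it is completed fails the run):
1. the collar is pulled back and turned aside so that it stays open (value of joint collar_slide above 0.008 m and value of joint collar_turn above 0.3 rad), for 0.2 s.
2. the punch is drawn right out of the bore ((x of punch in the frame of mouth below -0.07 m or distance between punch and mouth above 0.075 m)), for 0.1 s.
3. the punch is fully home in the bore with the spike end out (x of spike_tip in the frame of mouth between -0.098 and -0.092 m and y of spike_tip in the frame of mouth between -0.008 and 0.008 m and z of spike_tip in the frame of mouth between -0.008 and 0.008 m and angle between the x axis of punch and the x axis of holder, either way round below 0.07 rad), for 0.2 s.
At the end, for the whole second after the job is handed in: Punch at rest in the bore, spike end out, within 0.07 rad of the bore's axis and 3 mm of fully home; collar upright within 0.15 rad and forward to within 2 mm of its stop, so the pin holds the punch; no other loose thing moved over 30 mm (all of step 3 and value of joint collar_slide below 0.002 m and value of joint collar_turn below 0.15 rad and linear speed of punch below 0.02 m/s); the robot touches nothing.
It fails at once if another loose thing on the bench is moved from its place (distance of any of spare, vial, reagent, beaker, card_box, marker, tray from where it was at the start of the episode above 0.03 m).
It also fails if it takes over 72 s, if anything falls off the work surface, if the arm or the gripper's body presses on something with over 40 N, if the wrist force passes 120 N, or if a joint passes its speed limit or range.

## Working session

There is one attempt and no reset: what is moved stays moved. The work goes in short steps, Python scripts to look and compute and a tool call to move; the robot and the scene stay as the last step left them, time stands still between calls to the robot, and variables do not carry over. Pictures are saved under pics/ and viewed, at most 10 in all, crops included, and the job is handed in when it is done.

Besides the shell and the picture viewer there is one more tool, called as name(argument=value, ...), one argument or row to a line, values as JSON. servo_tool: Moves the arm, as the interface text tells. Its arguments: {"type":"object","properties":{"series":{"type":"array","items":{"type":"object","properties":{"hand":{"type":"number"},"x":{"type":"number"},"y":{"type":"number"},"z":{"type":"number"},"rx":{"type":"number"},"ry":{"type":"number"},"rz":{"type":"number"}}}},"newtons":{"type":"number"}},"required":["series"]}

```bash
mkdir -p pics
cat > h.py <<'E'
import numpy as np, cv2
from cell import robot
from scipy.spatial.transform import Rotation as Ro
def toolT():
    s=robot.state(); q=s["tcp_rot"]; T=np.eye(4)
    T[:3,:3]=Ro.from_quat([q[1],q[2],q[3],q[0]]).as_matrix(); T[:3,3]=s["eef_pos"]; return T
def snap(cam,f=None):
    T=toolT(); d=robot.snapshot(cam)
    if cam=="wrist": C=T@np.array(d["tool_from_camera"])
    else:
        C=np.eye(4); R=np.array(d["R"]); C[:3,:3]=R.T; C[:3,3]=-R.T@np.array(d["t"])
    if f: cv2.imwrite("pics/"+f,d["image"][:,:,::-1])
    return d,C
def pix(d,p):
    x,y=p[0]/p[2],p[1]/p[2]; k=1+d["k1"]*(x*x+y*y); K=np.array(d["camera_matrix"])
    return np.round([K[0,0]*x*k+K[0,2],K[1,1]*y*k+K[1,2]]).astype(int)
def proj(d,C,X):
    return pix(d,(np.linalg.inv(C)@np.append(X,1))[:3])
def find(cam,d,C,things,n=2):
    for t in things:
        for fn in (robot.spot_point,):
            for r in fn(cam,t)[:n]:
                L=np.array(r["location"]); print(cam,t,round(r["p"],2),np.round((C@np.append(L,1))[:3],4),pix(d,L))
E
python3 - <<'E'
from h import *
for cam in ("scene","side"):
    d,C=snap(cam,cam+"0.png")
    find(cam,d,C,["holder","mouth","gate","knob","punch","chisel_tip","spare","vial","reagent"])
print(robot.state()["clock"],np.round(C,3))
E
```

```text
scene holder 0.77 [ 5.611e-01 -7.230e-02 -4.000e-04] [289 261]
scene holder 0.69 [ 0.4597 -0.3112  0.0006] [271 187]
scene mouth 0.8 [ 0.5653 -0.0757  0.0558] [285 243]
scene mouth 0.51 [ 0.5807 -0.0598  0.0647] [283 248]
scene gate 0.84 [ 0.5211 -0.1273  0.0884] [288 210]
scene punch 0.64 [ 0.5804 -0.0614  0.0648] [282 247]
scene punch 0.5 [ 0.3232 -0.1671  0.0065] [348 195]
scene chisel_tip 0.65 [ 0.3444 -0.0955  0.0078] [360 214]
scene chisel_tip 0.24 [ 0.5641 -0.0767  0.0609] [285 241]
scene spare 0.66 [0.4768 0.0162 0.0094] [344 266]
scene reagent 0.53 [ 0.4565 -0.3115 -0.0014] [272 188]
side holder 0.93 [ 5.638e-01 -8.250e-02 -3.000e-04] [316 237]
side mouth 0.93 [ 0.5608 -0.074   0.0604] [316 223]
side mouth 0.62 [ 0.523  -0.1298  0.0906] [333 199]
side gate 0.96 [ 0.5221 -0.1273  0.0894] [333 200]
side gate 0.23 [ 4.690e-01  3.839e-01 -4.000e-04] [344 402]
side knob 0.5 [ 0.5639 -0.0826  0.0009] [316 237]
side knob 0.48 [ 0.5083 -0.1138  0.1223] [338 194]
side punch 0.74 [ 0.5613 -0.0817 -0.0009] [317 238]
side punch 0.69 [ 0.3239 -0.1658  0.0106] [409 216]
side chisel_tip 0.84 [ 0.6309 -0.0182  0.059 ] [286 238]
side chisel_tip 0.53 [ 0.3429 -0.1052  0.0069] [402 232]
side spare 0.67 [0.4788 0.0084 0.0123] [347 262]
side vial 0.61 [ 0.6153 -0.2119 -0.0013] [301 203]
1.0 [[-0.997 -0.039  0.068  0.452]
 [-0.075  0.711 -0.699  0.963]
 [-0.021 -0.702 -0.712  1.058]
 [ 0.     0.     0.     1.   ]]
```

View pics/scene0.png

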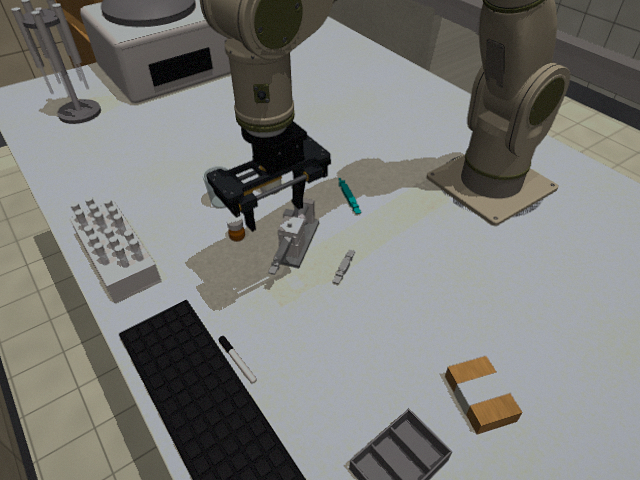

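View pics/side0.png

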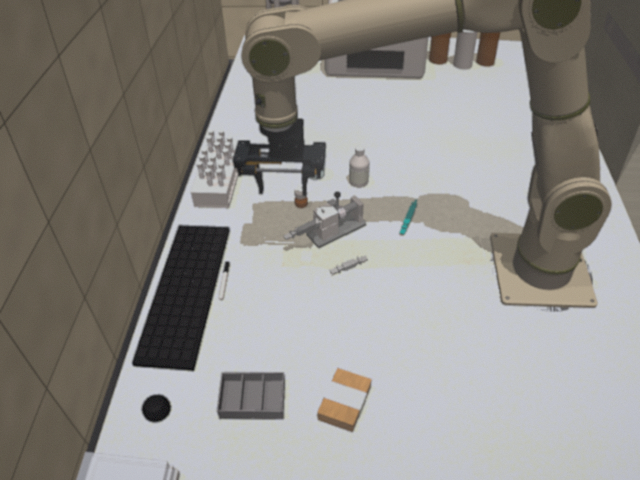

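The punch is the steel one in the holder (side view ~(297,233)). The turquoise one at (409,216) is the look-alike, and the loose steel one at (348,265) is the spare. I'll confirm this with the wrist view.

Run:
```python
from h import *
print(np.round(toolT(),3))
d,C=snap("wrist","w0.png")
find("wrist",d,C,["holder","mouth","gate","knob","punch","chisel_tip","spare","vial"])
print(np.round(d["tool_from_camera"],3))
```

```text
[[-0.     1.     0.     0.625]
 [ 1.     0.     0.     0.   ]
 [ 0.     0.    -1.     0.192]
 [ 0.     0.     0.     1.   ]]
wrist holder 0.57 [ 0.5609 -0.0769 -0.0071] [268 282]
wrist mouth 0.58 [ 0.5577 -0.0719  0.0614] [253 303]
wrist gate 0.9 [ 0.5205 -0.1199  0.0882] [211 363]
wrist punch 0.64 [ 0.5729 -0.0582  0.0615] [269 290]
wrist chisel_tip 0.82 [ 0.6298 -0.017   0.0569] [329 247]
wrist spare 0.67 [0.4743 0.0179 0.0091] [177 201]
wrist vial 0.79 [ 0.6164 -0.2049  0.0012] [317 384]
wrist vial 0.53 [0.4762 0.0171 0.0088] [179 202]
[[-0.    -0.963 -0.268  0.075]
 [ 1.    -0.     0.    -0.   ]
 [-0.    -0.268  0.963 -0.193]
 [ 0.     0.     0.     1.   ]]
```

View pics/w0.png

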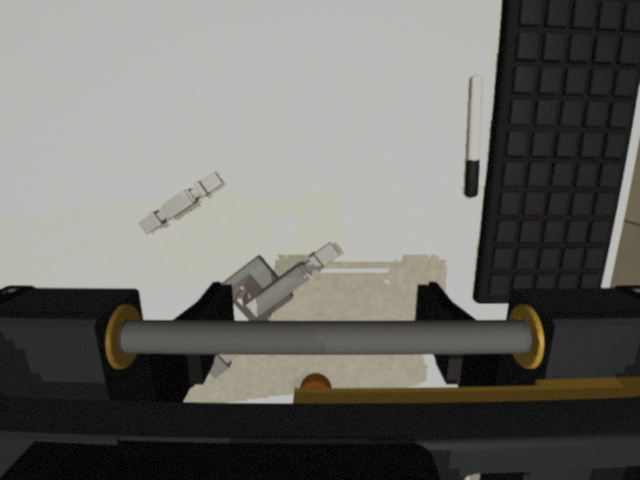

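The wrist view shows the holder near (262,290), with the punch running from there to its chisel tip at (335,250). The spare lies separately at (180,202). I'll move above the knob (yaw about -141°).

servo_tool(
  series=[
    {"x":-2.5,"y":-2.5,"rz":0.14,"hand":0},
    {"x":-5,"y":-5,"rz":0.28,"hand":0},
    {"x":-8,"y":-8,"rz":0.42,"hand":0},
    {"x":-10,"y":-10,"rz":0.56,"hand":0},
    {"x":-11.4,"y":-11.4,"rz":0.68,"hand":0},
  ],
)

```text
$.series[0]: bad value
```

servo_tool(
  series=[
    {"x":0,"hand":0},
    {"x":0,"hand":0},
  ],
)

```text
$.series[0]: bad value
```

Run:
```python
from h import *
s=robot.state();print(np.round(s["joint_positions"],2),s["clock"]);print(np.round(toolT(),3))
d,C=snap("wrist","w1.png")
find("wrist",d,C,["holder","mouth","gate","knob","punch","chisel_tip"])
for X in ([.5105,-.1135,.122],[.558,-.0755,.06]): print(proj(d,C,X))
d,C=snap("side"); find("side",d,C,["mouth","gate","knob","chisel_tip"])
```

```text
[-0.02  0.33 -0.06  1.46  0.02  1.35 -0.09] 1.45
[[ 0.     1.     0.     0.625]
 [ 1.    -0.     0.     0.   ]
 [ 0.     0.    -1.     0.192]
 [ 0.     0.     0.     1.   ]]
wrist holder 0.57 [ 0.5608 -0.0751 -0.0045] [267 282]
wrist mouth 0.68 [ 0.5553 -0.0709  0.0611] [251 302]
wrist gate 0.82 [ 0.5221 -0.1183  0.0871] [213 361]
wrist gate 0.24 [0.4779 0.0164 0.0091] [181 203]
wrist punch 0.73 [ 0.5729 -0.0578  0.0614] [269 290]
wrist chisel_tip 0.8 [ 0.6311 -0.0143  0.0596] [331 244]
[187 379]
[254 306]
side mouth 0.78 [ 0.5586 -0.0745  0.0606] [317 223]
side gate 0.72 [ 0.5209 -0.1293  0.0911] [333 199]
side knob 0.65 [ 0.5073 -0.1157  0.1243] [339 193]
side chisel_tip 0.79 [ 0.6334 -0.0193  0.0589] [285 238]
side chisel_tip 0.69 [ 0.3455 -0.103   0.0052] [401 234]
```

View pics/w1.png

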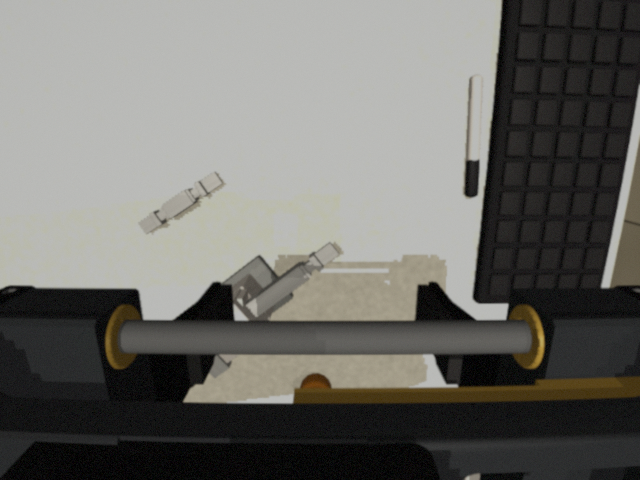

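The move was refused because each row needs all the keys, so the view is unchanged. I'll resend with full rows.

servo_tool(
  series=[
    {"x":-2.5,"y":-2.5,"z":0,"rx":0,"ry":0,"rz":0.14,"hand":0},
    {"x":-5,"y":-5,"z":0,"rx":0,"ry":0,"rz":0.28,"hand":0},
    {"x":-8,"y":-8,"z":0,"rx":0,"ry":0,"rz":0.42,"hand":0},
    {"x":-10,"y":-10,"z":0,"rx":0,"ry":0,"rz":0.56,"hand":0},
    {"x":-11.4,"y":-11.4,"z":0,"rx":0,"ry":0,"rz":0.68,"hand":0},
  ],
)

```text
clock: 2.55
eef_pos: [0.5096, -0.1159, 0.1922]
tcp_rot: [0.0, 0.429, 0.903, -0.0]
contact_force: [0.4, -0.1, -0.2]
opening: 0.0872
gripper_force: 0.0
```

servo_tool(
  series=[
    {"x":0,"y":0,"z":0,"rx":0,"ry":0,"rz":0,"hand":0},
    {"x":0,"y":0,"z":0,"rx":0,"ry":0,"rz":0,"hand":0},
  ],
)

```text
clock: 2.75
eef_pos: [0.5113, -0.1138, 0.1922]
tcp_rot: [0.0, 0.432, 0.902, 0.0]
contact_force: [-0.7, 0.3, -0.5]
opening: 0.0869
gripper_force: 0.0
```

Run:
```python
from h import *
s=robot.state();print(np.round(s["joint_positions"],2),s["clock"]);print(np.round(toolT(),3))
d,C=snap("wrist","w2.png")
find("wrist",d,C,["holder","mouth","gate","knob","punch","chisel_tip"])
for X in ([.5105,-.1135,.122],[.558,-.0755,.06]): print(proj(d,C,X))
```

```text
[ 0.2   0.11 -0.07  1.73  0.01  1.3   0.8 ] 2.75
[[-0.627  0.779  0.001  0.511]
 [ 0.779  0.627  0.    -0.114]
 [-0.     0.001 -1.     0.192]
 [ 0.     0.     0.     1.   ]]
wrist holder 0.7 [ 0.5616 -0.0753 -0.0031] [383 217]
wrist mouth 0.66 [ 0.5582 -0.0717  0.0602] [394 225]
wrist gate 0.93 [ 0.521  -0.1224  0.0869] [326 251]
wrist knob 0.9 [ 0.5089 -0.1132  0.1235] [321 245]
wrist punch 0.74 [ 0.5571 -0.0725  0.0599] [392 225]
wrist punch 0.58 [ 0.5776 -0.0563  0.0601] [421 225]
wrist chisel_tip 0.71 [ 0.6335 -0.0165  0.0591] [495 230]
wrist chisel_tip 0.61 [ 0.3422 -0.0995  0.0082] [196  98]
[323 247]
[391 228]
```

View pics/w2.png

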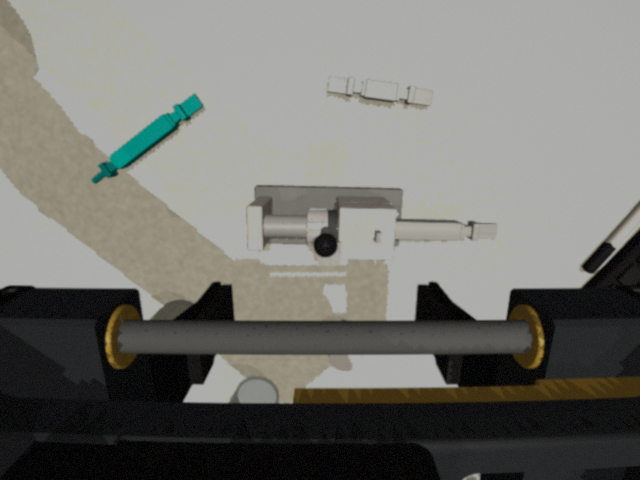

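The view shows the knob at (325,244), in line with the estimate, the bore line along row ~230, and the turquoise look-alike off to the left. Next I descend and pinch.

servo_tool(
  newtons=20,
  series=[
    {"x":-0.1,"y":0.2,"z":-4,"rx":0,"ry":0,"rz":0,"hand":0},
    {"x":-0.1,"y":0.2,"z":-7,"rx":0,"ry":0,"rz":0,"hand":0},
    {"x":-0.1,"y":0.2,"z":-8.6,"rx":0,"ry":0,"rz":0,"hand":0.2},
    {"x":-0.1,"y":0.2,"z":-8.6,"rx":0,"ry":0,"rz":0,"hand":0.5},
    {"x":-0.1,"y":0.2,"z":-8.6,"rx":0,"ry":0,"rz":0,"hand":0.7},
  ],
)

```text
clock: 3.6
eef_pos: [0.5104, -0.1119, 0.1064]
tcp_rot: [0.0, 0.431, 0.902, 0.0]
contact_force: [0.8, -0.1, 1.2]
opening: 0.0708
gripper_force: 0.0
```

servo_tool(
  newtons=20,
  series=[
    {"x":0,"y":0,"z":0,"rx":0,"ry":0,"rz":0,"hand":1},
    {"x":0,"y":0,"z":0,"rx":0,"ry":0,"rz":0,"hand":1},
    {"x":0,"y":0,"z":0,"rx":0,"ry":0,"rz":0,"hand":1},
    {"x":0,"y":0,"z":0,"rx":0,"ry":0,"rz":0,"hand":1},
  ],
)

```text
clock: 4.0
eef_pos: [0.5103, -0.1121, 0.1063]
tcp_rot: [0.0, 0.431, 0.902, 0.0]
contact_force: [0.5, 0.2, -0.4]
opening: 0.0391
gripper_force: 0.0
```

servo_tool(
  newtons=20,
  series=[
    {"x":0,"y":0,"z":0,"rx":0,"ry":0,"rz":0,"hand":1},
    {"x":0,"y":0,"z":0,"rx":0,"ry":0,"rz":0,"hand":1},
    {"x":0,"y":0,"z":0,"rx":0,"ry":0,"rz":0,"hand":1},
    {"x":0,"y":0,"z":0,"rx":0,"ry":0,"rz":0,"hand":1},
    {"x":0,"y":0,"z":0,"rx":0,"ry":0,"rz":0,"hand":1},
  ],
)

```text
clock: 4.5
eef_pos: [0.51, -0.112, 0.1059]
tcp_rot: [0.0, 0.431, 0.902, 0.0]
contact_force: [-0.5, 1.0, -0.0]
opening: 0.0029
gripper_force: 0.0
```

Run:
```python
from h import *
s=robot.state();print(s["opening"],s["clock"])
d,C=snap("wrist"); find("wrist",d,C,["knob","gate"])
d2,C2=snap("side"); find("side",d2,C2,["knob","gate"])
a=d["image"][180:420,120:520]; b=cv2.resize(d2["image"][130:270,230:430],(400,280),interpolation=cv2.INTER_CUBIC)
cv2.imwrite("pics/m.png",np.vstack([a,b])[:,:,::-1])
print(proj(d,C,s["eef_pos"]),proj(d,C,[.5104,-.112,.122]))
```

```text
0.002880151410075188 4.5
wrist knob 0.6 [ 0.5075 -0.1116  0.1219] [320 290]
wrist gate 0.22 [ 0.6315 -0.0162  0.0599] [548 260]
side knob 0.6 [ 0.5097 -0.1121  0.1208] [338 195]
side knob 0.55 [ 0.5623 -0.0746  0.0603] [316 223]
side gate 0.75 [ 0.5219 -0.1269  0.0911] [333 200]
[323 282] [323 294]
```

View pics/m.png

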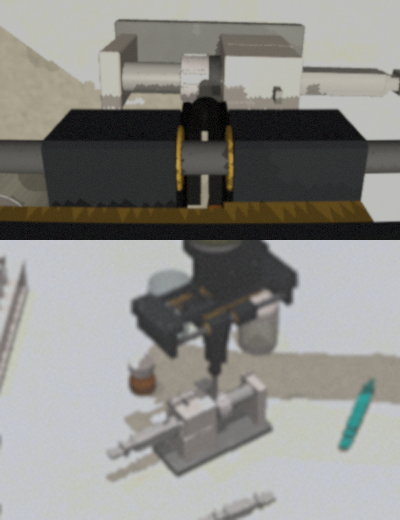

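servo_tool(
  newtons=20,
  series=[
    {"x":0,"y":0,"z":0,"rx":0,"ry":0,"rz":0,"hand":1},
    {"x":0,"y":0,"z":0,"rx":0,"ry":0,"rz":0,"hand":1},
  ],
)

```text
clock: 5.0
eef_pos: [0.51, -0.112, 0.1059]
tcp_rot: [0.0, 0.431, 0.902, 0.0]
contact_force: [-0.5, 0.5, 0.1]
opening: 0.0006
gripper_force: 0.0
```

Run:
```python
from h import *
d,C=snap("wrist"); a=d["image"][230:400,240:410].astype(float)
a=255*(a/255)**.45
cv2.imwrite("pics/z.png",cv2.resize(a.astype(np.uint8),(595,595),interpolation=cv2.INTER_CUBIC)[:,:,::-1])
```

```text
(no output)
```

View pics/z.png

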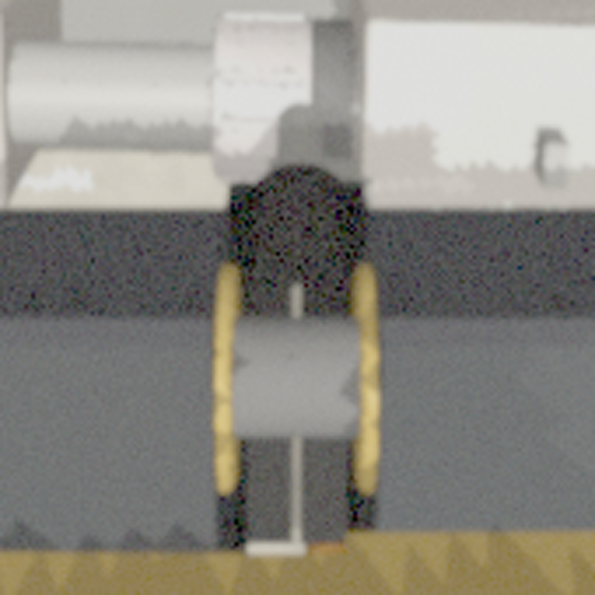

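Run:
```python
from h import *
s=robot.state(); T=toolT(); print(np.round(T,4).tolist())
d,C=snap("wrist"); print(np.array(d["camera_matrix"]).round(1).tolist(),d["k1"])
for dx in (-.0095,0,.0095): print("wrist tip",dx,proj(d,C,(T@[dx,0,0,1])[:3]))
d2,C2=snap("side"); d3,C3=snap("scene")
for dd,CC in((d2,C2),(d3,C3)): print("tip",proj(dd,CC,s["eef_pos"]),"knob",proj(dd,CC,[.5104,-.112,.122]),"knob-v9",proj(dd,CC,[.5047,-.105,.122]))
find("scene",d3,C3,["knob","gate","mouth"])
b=[cv2.resize(x,(400,400),interpolation=cv2.INTER_CUBIC) for x in (d2["image"][150:230,300:380],d3["image"][170:250,250:330])]
v=255*(np.hstack(b)/255.)**.6
cv2.imwrite("pics/y.png",v.astype(np.uint8)[:,:,::-1])
```

```text
[[-0.6288, 0.7775, 0.0001, 0.51], [0.7775, 0.6288, 0.0001, -0.112], [-0.0, 0.0001, -1.0, 0.1059], [0.0, 0.0, 0.0, 1.0]]
[[370.6, 0.0, 324.2], [0.0, 370.6, 246.2], [0.0, 0.0, 1.0]] -0.052168459565748136
wrist tip -0.0095 [323 298]
wrist tip 0 [323 282]
wrist tip 0.0095 [323 266]
tip [337 200] knob [337 195] knob-v9 [339 197]
tip [296 206] knob [296 200] knob-v9 [300 201]
scene knob 0.5 [ 0.5125 -0.114   0.1222] [295 200]
scene gate 0.56 [ 0.5247 -0.1273  0.0884] [287 211]
scene mouth 0.61 [ 0.5625 -0.0727  0.0589] [287 242]
scene mouth 0.32 [ 0.5644 -0.0706  0.0012] [288 262]
```

View pics/y.png

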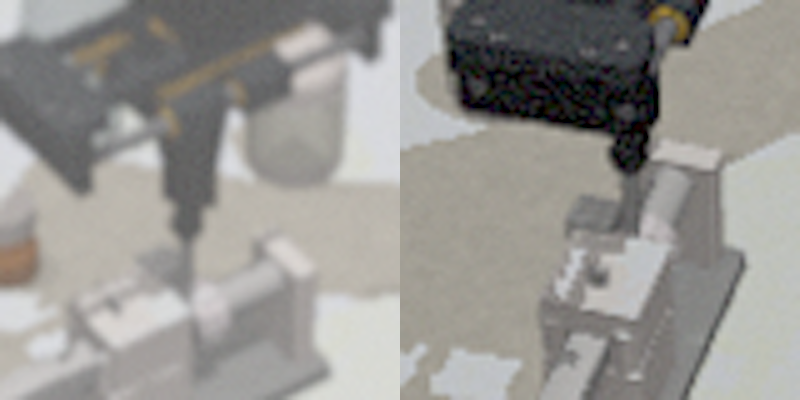

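In both fixed views the shut fingertips end just above the ball, so the real tips sit about 25 mm behind the reported TCP. The wrist view geometry says the same. The lateral position is right; I just need to go lower.

servo_tool(
  newtons=20,
  series=[
    {"x":0,"y":0,"z":0,"rx":0,"ry":0,"rz":0,"hand":0.45},
    {"x":0,"y":0,"z":0,"rx":0,"ry":0,"rz":0,"hand":0.45},
    {"x":0,"y":0,"z":0,"rx":0,"ry":0,"rz":0,"hand":0.45},
    {"x":0,"y":0,"z":0,"rx":0,"ry":0,"rz":0,"hand":0.45},
    {"x":0,"y":0,"z":0,"rx":0,"ry":0,"rz":0,"hand":0.45},
  ],
)

```text
clock: 5.85
eef_pos: [0.51, -0.112, 0.1059]
tcp_rot: [-0.0, 0.431, 0.902, 0.0]
contact_force: [0.6, -0.4, 0.8]
opening: 0.0324
gripper_force: 0.0
```

servo_tool(
  newtons=20,
  series=[
    {"x":0,"y":0,"z":-0.4,"rx":0,"ry":0,"rz":0,"hand":0.45},
    {"x":0,"y":0,"z":-0.8,"rx":0,"ry":0,"rz":0,"hand":0.45},
    {"x":0,"y":0,"z":-1.2,"rx":0,"ry":0,"rz":0,"hand":0.45},
    {"x":0,"y":0,"z":-1.6,"rx":0,"ry":0,"rz":0,"hand":0.45},
    {"x":0,"y":0,"z":-1.8,"rx":0,"ry":0,"rz":0,"hand":0.45},
  ],
)

```text
clock: 6.35
eef_pos: [0.5097, -0.1119, 0.0872]
tcp_rot: [-0.0, 0.431, 0.902, -0.0]
contact_force: [0.2, -0.8, 0.0]
opening: 0.048
gripper_force: 0.0
```

servo_tool(
  newtons=20,
  series=[
    {"x":0,"y":0,"z":0,"rx":0,"ry":0,"rz":0,"hand":1},
    {"x":0,"y":0,"z":0,"rx":0,"ry":0,"rz":0,"hand":1},
    {"x":0,"y":0,"z":0,"rx":0,"ry":0,"rz":0,"hand":1},
    {"x":0,"y":0,"z":0,"rx":0,"ry":0,"rz":0,"hand":1},
    {"x":0,"y":0,"z":0,"rx":0,"ry":0,"rz":0,"hand":1},
  ],
)

```text
clock: 6.85
eef_pos: [0.5103, -0.1119, 0.0881]
tcp_rot: [0.0, 0.431, 0.902, 0.0]
contact_force: [1.7, 0.7, 0.5]
opening: 0.0162
gripper_force: 20.1
```

servo_tool(
  newtons=20,
  series=[
    {"x":0,"y":0,"z":0,"rx":0,"ry":0,"rz":0,"hand":0.6},
    {"x":0,"y":0,"z":0,"rx":0,"ry":0,"rz":0,"hand":0.6},
    {"x":0,"y":0,"z":0,"rx":0,"ry":0,"rz":0,"hand":0.6},
    {"x":0,"y":0,"z":-0.5,"rx":0,"ry":0,"rz":0,"hand":0.6},
    {"x":0,"y":0,"z":-0.9,"rx":0,"ry":0,"rz":0,"hand":0.6},
  ],
)

```text
clock: 7.35
eef_pos: [0.5099, -0.112, 0.0784]
tcp_rot: [-0.0, 0.431, 0.902, -0.0]
contact_force: [-0.1, 0.7, -0.2]
opening: 0.0339
gripper_force: 0.0
```

servo_tool(
  newtons=25,
  series=[
    {"x":0,"y":0,"z":0,"rx":0,"ry":0,"rz":0,"hand":1},
    {"x":0,"y":0,"z":0,"rx":0,"ry":0,"rz":0,"hand":1},
    {"x":0,"y":0,"z":0,"rx":0,"ry":0,"rz":0,"hand":1},
    {"x":0,"y":0,"z":0,"rx":0,"ry":0,"rz":0,"hand":1},
  ],
)

```text
clock: 7.75
eef_pos: [0.5103, -0.1118, 0.079]
tcp_rot: [0.0, 0.431, 0.902, 0.0]
contact_force: [0.9, 0.4, -1.8]
opening: 0.0157
gripper_force: 25.0
```

servo_tool(
  newtons=30,
  series=[
    {"x":-0.2,"y":-0.15,"z":0,"rx":0,"ry":0,"rz":0,"hand":1},
    {"x":-0.4,"y":-0.32,"z":0,"rx":0,"ry":0,"rz":0,"hand":1},
    {"x":-0.6,"y":-0.49,"z":0,"rx":0,"ry":0,"rz":0,"hand":1},
    {"x":-0.8,"y":-0.65,"z":0,"rx":0,"ry":0,"rz":0,"hand":1},
    {"x":-0.92,"y":-0.75,"z":0,"rx":0,"ry":0,"rz":0,"hand":1},
  ],
)

```text
clock: 8.25
eef_pos: [0.5015, -0.1186, 0.079]
tcp_rot: [0.001, 0.431, 0.903, 0.001]
contact_force: [5.4, 4.5, -3.6]
opening: 0.016
gripper_force: 30.0
```

servo_tool(
  series=[
    {"x":0,"y":0,"z":0,"rx":0,"ry":0,"rz":0,"hand":1},
  ],
)

```text
clock: 8.35
eef_pos: [0.5014, -0.1187, 0.079]
tcp_rot: [0.0, 0.431, 0.903, 0.001]
contact_force: [5.3, 4.2, -3.1]
opening: 0.0157
gripper_force: 30.0
```

servo_tool(
  series=[
    {"x":0.2,"y":-0.24,"z":-0.01,"rx":0,"ry":0,"rz":0,"hand":1},
    {"x":0.39,"y":-0.48,"z":-0.03,"rx":0,"ry":0,"rz":0,"hand":1},
    {"x":0.58,"y":-0.72,"z":-0.07,"rx":0,"ry":0,"rz":0,"hand":1},
    {"x":0.77,"y":-0.96,"z":-0.12,"rx":0,"ry":0,"rz":0,"hand":1},
    {"x":0.96,"y":-1.19,"z":-0.2,"rx":0,"ry":0,"rz":0,"hand":1},
  ],
)

```text
clock: 8.85
eef_pos: [0.5112, -0.13, 0.0773]
tcp_rot: [0.0, 0.43, 0.903, 0.001]
contact_force: [3.6, 5.1, 1.8]
opening: 0.0161
gripper_force: 30.0
```

servo_tool(
  series=[
    {"x":0.19,"y":-0.23,"z":-0.08,"rx":0,"ry":0,"rz":0,"hand":1},
    {"x":0.38,"y":-0.46,"z":-0.18,"rx":0,"ry":0,"rz":0,"hand":1},
    {"x":0.56,"y":-0.68,"z":-0.3,"rx":0,"ry":0,"rz":0,"hand":1},
    {"x":0.74,"y":-0.91,"z":-0.43,"rx":0,"ry":0,"rz":0,"hand":1},
    {"x":0.91,"y":-1.12,"z":-0.56,"rx":0,"ry":0,"rz":0,"hand":1},
  ],
)

```text
clock: 9.35
eef_pos: [0.5207, -0.1414, 0.072]
tcp_rot: [0.001, 0.43, 0.903, 0.001]
contact_force: [3.3, 4.5, 2.3]
opening: 0.0157
gripper_force: 30.0
```

servo_tool(
  series=[
    {"x":0.1,"y":0.08,"z":0,"rx":0,"ry":0,"rz":0,"hand":1},
    {"x":0.19,"y":0.15,"z":0,"rx":0,"ry":0,"rz":0,"hand":1},
    {"x":0.19,"y":0.15,"z":0,"rx":0,"ry":0,"rz":0,"hand":0.5},
    {"x":0.19,"y":0.15,"z":0,"rx":0,"ry":0,"rz":0,"hand":0.5},
    {"x":0.19,"y":0.15,"z":0,"rx":0,"ry":0,"rz":0,"hand":0.5},
  ],
)

```text
clock: 9.85
eef_pos: [0.5209, -0.1413, 0.071]
tcp_rot: [-0.0, 0.431, 0.902, -0.0]
contact_force: [-0.1, -0.2, -0.4]
opening: 0.0326
gripper_force: 0.0
```

servo_tool(
  series=[
    {"x":0,"y":0,"z":0,"rx":0,"ry":0,"rz":0,"hand":0.5},
    {"x":0,"y":0,"z":2,"rx":0,"ry":0,"rz":0,"hand":0.5},
    {"x":0,"y":0,"z":5,"rx":0,"ry":0,"rz":0,"hand":0.5},
    {"x":0,"y":0,"z":8,"rx":0,"ry":0,"rz":0,"hand":0.3},
    {"x":0,"y":0,"z":11,"rx":0,"ry":0,"rz":0,"hand":0.3},
  ],
)

```text
clock: 10.35
eef_pos: [0.5211, -0.1411, 0.1823]
tcp_rot: [-0.0, 0.431, 0.902, -0.0]
contact_force: [0.4, -1.2, 0.3]
opening: 0.052
gripper_force: 0.0
```

Run:
```python
from h import *
print(robot.state()["clock"])
M=np.array([.558,-.0755]);u=np.array([-.777,-.629]);v=np.array([.629,-.777])
for cam in("side","scene","wrist"):
    d,C=snap(cam,"k.png")
    for t in("knob","chisel_tip","mouth"):
        for r in robot.spot_point(cam,t)[:1]:
            X=(C@np.append(r["location"],1))[:3]; print(cam,t,round(r["p"],2),X.round(4),"holder",((X[:2]-M)@u).round(4),((X[:2]-M)@v).round(4))
# bar edge lines in wrist: project expected bar
for x in(-.095,-.063,-.025,0): print(x,proj(d,C,[*(M+u*x),.06]))
```

```text
10.35
side knob 0.65 [ 0.5203 -0.1442  0.1155] holder 0.0725 0.0297
side chisel_tip 0.57 [ 0.6331 -0.0199  0.0611] holder -0.0933 0.0041
side mouth 0.77 [ 0.5596 -0.0773  0.0617] holder -0.0002 0.0024
scene knob 0.49 [ 0.5203 -0.1419  0.1165] holder 0.0711 0.0279
scene chisel_tip 0.75 [ 0.6337 -0.0157  0.0625] holder -0.0965 0.0012
scene mouth 0.64 [ 0.5635 -0.0804  0.0582] holder -0.0012 0.0073
wrist knob 0.62 [ 0.5171 -0.1398  0.1169] holder 0.0722 0.0242
wrist chisel_tip 0.94 [ 0.3437 -0.0972  0.0113] holder 0.1802 -0.1179
wrist mouth 0.67 [ 0.5596 -0.0716  0.0602] holder -0.0037 -0.002
-0.095 [516 201]
-0.063 [479 201]
-0.025 [435 201]
0 [406 201]
```

View pics/k.png

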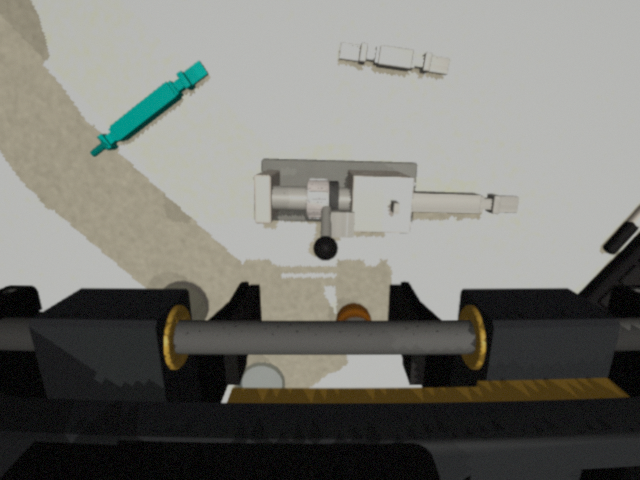

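The view shows the knob tipped aside at (325,248), so the collar stays open; the punch runs along row ~203 with its chisel tip at (518,204). Its slope puts the bore axis at about 38.0°. Next I turn across the punch and go above its centre.

servo_tool(
  series=[
    {"x":0.6,"y":0.8,"z":0,"rx":0,"ry":0,"rz":0.14,"hand":0.3},
    {"x":1.2,"y":1.6,"z":0,"rx":0,"ry":0,"rz":0.28,"hand":0.3},
    {"x":1.8,"y":2.4,"z":0,"rx":0,"ry":0,"rz":0.42,"hand":0.3},
    {"x":2.4,"y":3.2,"z":0,"rx":0,"ry":0,"rz":0.56,"hand":0.3},
    {"x":3,"y":4.1,"z":0,"rx":0,"ry":0,"rz":0.7,"hand":0.3},
  ],
)

```text
clock: 11.45
eef_pos: [0.5516, -0.0999, 0.1811]
tcp_rot: [-0.0, 0.092, 0.996, 0.0]
contact_force: [0.7, -0.9, -0.5]
opening: 0.0605
gripper_force: 0.0
```

servo_tool(
  series=[
    {"x":0.6,"y":0.8,"z":0,"rx":0,"ry":0,"rz":0.14,"hand":0.3},
    {"x":1.2,"y":1.6,"z":0,"rx":0,"ry":0,"rz":0.28,"hand":0.3},
    {"x":1.8,"y":2.4,"z":0,"rx":0,"ry":0,"rz":0.42,"hand":0.3},
    {"x":2.4,"y":3.2,"z":0,"rx":0,"ry":0,"rz":0.56,"hand":0.3},
    {"x":2.7,"y":4,"z":0,"rx":0,"ry":0,"rz":0.7,"hand":0.3},
  ],
)

```text
clock: 11.95
eef_pos: [0.5787, -0.0597, 0.1809]
tcp_rot: [-0.0, -0.255, 0.967, 0.0]
contact_force: [0.4, -0.4, -0.4]
opening: 0.061
gripper_force: 0.0
```

servo_tool(
  series=[
    {"x":0,"y":0,"z":0,"rx":0,"ry":0,"rz":0.08,"hand":0.3},
    {"x":0,"y":0,"z":0,"rx":0,"ry":0,"rz":0.154,"hand":0.3},
    {"x":0,"y":0,"z":0,"rx":0,"ry":0,"rz":0.154,"hand":0.3},
  ],
)

```text
clock: 12.25
eef_pos: [0.5783, -0.0601, 0.181]
tcp_rot: [-0.0, -0.326, 0.945, 0.0]
contact_force: [-0.2, -0.7, -0.6]
opening: 0.0608
gripper_force: 0.0
```

Run:
```python
from h import *
s=robot.state();print(np.round(s["joint_positions"],2),s["clock"]);T=toolT();print(np.round(T,4),np.degrees(np.arctan2(T[1,1],T[0,1])))
d,C=snap("wrist","g.png")
M=np.array([.558,-.0755]);u=-np.array([.788,.616]);v=np.array([.616,-.788])
for t in("knob","chisel_tip","mouth","punch"):
    for r in robot.spot_point("wrist",t)[:1]:
        X=(C@np.append(r["location"],1))[:3]; print(t,round(r["p"],2),X.round(4),"holder",((X[:2]-M)@u).round(4),((X[:2]-M)@v).round(4))
# bar centre columns: rows for holder x
g=cv2.cvtColor(d["image"],cv2.COLOR_RGB2GRAY)
for x in(-.095,-.06,-.05,-.04,-.03,-.02,-.01):
    p=proj(d,C,[*(M+u*x),.068]); print(x,p,[int(k) for k in g[np.clip(p[1],0,479),p[0]-26:p[0]+27:2]])
```

```text
[ 0.23  0.26 -0.25  1.59  0.06  1.31  2.21] 12.25
[[-7.873e-01 -6.166e-01 -5.000e-04  5.783e-01]
 [-6.166e-01  7.873e-01  1.000e-04 -6.010e-02]
 [ 3.000e-04  4.000e-04 -1.000e+00  1.810e-01]
 [ 0.000e+00  0.000e+00  0.000e+00  1.000e+00]] 128.06766540594543
knob 0.75 [ 0.5177 -0.1383  0.1166] holder 0.0704 0.0247
chisel_tip 0.75 [ 0.6318 -0.0179  0.0576] holder -0.0936 0.0001
mouth 0.67 [ 0.5567 -0.0708  0.0594] holder -0.0019 -0.0045
punch 0.81 [ 0.5717 -0.0587  0.0631] holder -0.0212 -0.0048
-0.095 [324 307] [186, 187, 187, 188, 186, 188, 187, 188, 187, 187, 186, 185, 185, 187, 186, 186, 186, 188, 186, 186, 187, 187, 185, 187, 188, 187, 188]
-0.06 [324 271] [185, 173, 158, 155, 154, 153, 148, 151, 170, 169, 174, 175, 177, 180, 178, 175, 177, 182, 187, 187, 187, 188, 187, 187, 188, 188, 187]
-0.05 [324 260] [171, 154, 151, 153, 155, 152, 149, 152, 148, 174, 175, 180, 180, 184, 186, 185, 182, 179, 187, 187, 186, 188, 188, 189, 187, 187, 187]
-0.04 [324 249] [186, 178, 158, 152, 152, 155, 156, 159, 140, 128, 126, 127, 130, 132, 134, 134, 130, 140, 182, 187, 186, 188, 187, 188, 187, 188, 188]
-0.03 [324 237] [169, 156, 152, 152, 152, 155, 156, 151, 128, 125, 126, 127, 131, 133, 135, 132, 130, 134, 181, 186, 186, 187, 186, 187, 187, 187, 187]
-0.02 [324 226] [155, 157, 159, 155, 157, 158, 160, 159, 133, 126, 126, 131, 131, 134, 135, 133, 132, 131, 180, 187, 186, 188, 188, 188, 188, 189, 188]
-0.01 [324 214] [157, 156, 157, 156, 157, 154, 154, 153, 127, 118, 123, 125, 128, 123, 125, 126, 125, 128, 179, 186, 187, 187, 187, 186, 186, 183, 184]
```

The bar is centred under the tool and parallel to it. Descending and gripping.

servo_tool(
  series=[
    {"x":0,"y":0,"z":-4,"rx":0,"ry":0,"rz":0,"hand":0.3},
    {"x":0,"y":0,"z":-8,"rx":0,"ry":0,"rz":0,"hand":0.3},
    {"x":0,"y":0,"z":-12,"rx":0,"ry":0,"rz":0,"hand":0.3},
    {"x":0,"y":0,"z":-14.5,"rx":0,"ry":0,"rz":0,"hand":0.3},
    {"x":0,"y":0,"z":-16,"rx":0,"ry":0,"rz":0,"hand":0.5},
  ],
)

```text
clock: 13.0
eef_pos: [0.5771, -0.0601, 0.019]
tcp_rot: [-0.001, -0.325, 0.946, 0.001]
contact_force: [-0.4, 0.7, -0.2]
opening: 0.0582
gripper_force: 0.0
```

servo_tool(
  newtons=15,
  series=[
    {"x":0,"y":0,"z":0,"rx":0,"ry":0,"rz":0,"hand":0.7},
    {"x":0,"y":0,"z":0,"rx":0,"ry":0,"rz":0,"hand":1},
    {"x":0,"y":0,"z":0,"rx":0,"ry":0,"rz":0,"hand":1},
    {"x":0,"y":0,"z":0,"rx":0,"ry":0,"rz":0,"hand":1},
    {"x":0,"y":0,"z":0,"rx":0,"ry":0,"rz":0,"hand":1},
  ],
)

```text
clock: 13.5
eef_pos: [0.579, -0.0602, 0.0222]
tcp_rot: [0.001, -0.325, 0.946, -0.0]
contact_force: [0.8, -0.1, -0.0]
opening: 0.021
gripper_force: 0.0
```

servo_tool(
  newtons=40,
  series=[
    {"x":0,"y":0,"z":0,"rx":0,"ry":0,"rz":0,"hand":1},
    {"x":0,"y":0,"z":0,"rx":0,"ry":0,"rz":0,"hand":1},
    {"x":0,"y":0,"z":0,"rx":0,"ry":0,"rz":0,"hand":1},
  ],
)

```text
clock: 13.8
eef_pos: [0.5789, -0.0602, 0.0219]
tcp_rot: [0.0, -0.326, 0.946, -0.0]
contact_force: [-1.0, 0.2, 5.7]
opening: 0.0156
gripper_force: 40.0
```

servo_tool(
  series=[
    {"x":0.39,"y":0.31,"z":0,"rx":0,"ry":0,"rz":0,"hand":1},
    {"x":1.18,"y":0.92,"z":0,"rx":0,"ry":0,"rz":0,"hand":1},
    {"x":1.97,"y":1.54,"z":0,"rx":0,"ry":0,"rz":0,"hand":1},
    {"x":2.76,"y":2.16,"z":0,"rx":0,"ry":0,"rz":0,"hand":1},
    {"x":3.94,"y":3.08,"z":0,"rx":0,"ry":0,"rz":0,"hand":1},
  ],
)

```text
clock: 14.3
eef_pos: [0.6173, -0.0307, 0.0213]
tcp_rot: [-0.001, -0.325, 0.946, -0.0]
contact_force: [-0.8, -2.4, 1.2]
opening: 0.0159
gripper_force: 40.0
```

servo_tool(
  series=[
    {"x":1.3,"y":1,"z":0,"rx":0,"ry":0,"rz":0,"hand":1},
    {"x":2.5,"y":2,"z":0,"rx":0,"ry":0,"rz":0,"hand":1},
    {"x":3.8,"y":3,"z":0.4,"rx":0,"ry":0,"rz":0,"hand":1},
    {"x":5.1,"y":4,"z":1,"rx":0,"ry":0,"rz":0,"hand":1},
    {"x":6.3,"y":4.9,"z":2,"rx":0,"ry":0,"rz":0,"hand":1},
  ],
)

```text
clock: 14.8
eef_pos: [0.6804, 0.0203, 0.0402]
tcp_rot: [-0.001, -0.326, 0.945, 0.0]
contact_force: [0.8, -0.6, -0.6]
opening: 0.0156
gripper_force: 40.0
```

Run:
```python
from h import *
s=robot.state();print(np.round(s["joint_positions"],2),s["clock"]);T=toolT();print(np.round(T,4))
M=np.array([.558,-.0755]);u=-np.array([.788,.616]);v=np.array([.616,-.788])
for cam in("wrist","side"):
  d,C=snap(cam)
  for t in("spike_tip","chisel_tip","punch","mouth"):
    for r in robot.spot_point(cam,t)[:2]:
        X=(C@np.append(r["location"],1))[:3]; print(cam,t,round(r["p"],2),X.round(4),"holder",((X[:2]-M)@u).round(4),((X[:2]-M)@v).round(4))
```

```text
[ 0.07  0.58 -0.24  1.45  0.14  1.13  2.04] 14.8
[[-7.879e-01 -6.159e-01 -2.400e-03  6.804e-01]
 [-6.159e-01  7.879e-01  1.000e-04  2.030e-02]
 [ 1.800e-03  1.500e-03 -1.000e+00  4.020e-02]
 [ 0.000e+00  0.000e+00  0.000e+00  1.000e+00]]
wrist spike_tip 0.69 [ 0.6226 -0.0211  0.0811] holder -0.0844 -0.0031
wrist punch 0.68 [0.676  0.0245 0.0787] holder -0.1546 -0.0061
wrist mouth 0.74 [ 0.6205 -0.0205  0.0796] holder -0.0832 -0.0048
side spike_tip 0.64 [ 0.3021 -0.2343  0.0084] holder 0.2995 -0.0324
side chisel_tip 0.75 [ 6.156e-01 -2.124e-01  5.000e-04] holder 0.0389 0.1433
side chisel_tip 0.49 [ 0.3433 -0.1046  0.0073] holder 0.1871 -0.1094
side punch 0.81 [ 0.3239 -0.1685  0.01  ] holder 0.2417 -0.071
side punch 0.49 [0.6766 0.0197 0.0748] holder -0.1521 -0.002
side mouth 0.76 [ 0.5592 -0.0766  0.0616] holder -0.0003 0.0016
```

servo_tool(
  series=[
    {"x":0,"y":0,"z":0,"rx":0,"ry":0,"rz":-0.14,"hand":1},
    {"x":0,"y":0,"z":0,"rx":0,"ry":0,"rz":-0.28,"hand":1},
    {"x":0,"y":0,"z":0,"rx":0,"ry":0,"rz":-0.42,"hand":1},
    {"x":0,"y":0,"z":0,"rx":0,"ry":0,"rz":-0.56,"hand":1},
    {"x":0,"y":0,"z":0,"rx":0,"ry":0,"rz":-0.7,"hand":1},
  ],
)

```text
clock: 15.8
eef_pos: [0.6806, 0.0195, 0.0412]
tcp_rot: [-0.0, 0.021, 1.0, 0.0]
contact_force: [0.2, -1.3, -0.7]
opening: 0.0155
gripper_force: 40.0
```

servo_tool(
  series=[
    {"x":0,"y":0,"z":0,"rx":0,"ry":0,"rz":-0.14,"hand":1},
    {"x":0,"y":0,"z":0,"rx":0,"ry":0,"rz":-0.28,"hand":1},
    {"x":0,"y":0,"z":0,"rx":0,"ry":0,"rz":-0.42,"hand":1},
    {"x":0,"y":0,"z":0,"rx":0,"ry":0,"rz":-0.56,"hand":1},
    {"x":0,"y":0,"z":0,"rx":0,"ry":0,"rz":-0.7,"hand":1},
  ],
)

```text
clock: 16.3
eef_pos: [0.6806, 0.0195, 0.0412]
tcp_rot: [-0.0, 0.363, 0.932, 0.0]
contact_force: [-0.9, 0.4, -1.7]
opening: 0.0154
gripper_force: 40.0
```

servo_tool(
  series=[
    {"x":0,"y":0,"z":0,"rx":0,"ry":0,"rz":-0.14,"hand":1},
    {"x":0,"y":0,"z":0,"rx":0,"ry":0,"rz":-0.28,"hand":1},
    {"x":0,"y":0,"z":0,"rx":0,"ry":0,"rz":-0.42,"hand":1},
    {"x":0,"y":0,"z":0,"rx":0,"ry":0,"rz":-0.56,"hand":1},
    {"x":0,"y":0,"z":0,"rx":0,"ry":0,"rz":-0.7,"hand":1},
  ],
)

```text
clock: 16.8
eef_pos: [0.6806, 0.0196, 0.0412]
tcp_rot: [-0.0, 0.66, 0.751, 0.0]
contact_force: [0.2, -1.1, -1.2]
opening: 0.0157
gripper_force: 40.0
```

servo_tool(
  series=[
    {"x":0,"y":0,"z":0,"rx":0,"ry":0,"rz":-0.14,"hand":1},
    {"x":0,"y":0,"z":0,"rx":0,"ry":0,"rz":-0.28,"hand":1},
    {"x":0,"y":0,"z":0,"rx":0,"ry":0,"rz":-0.42,"hand":1},
    {"x":0,"y":0,"z":0,"rx":0,"ry":0,"rz":-0.56,"hand":1},
    {"x":0,"y":0,"z":0,"rx":0,"ry":0,"rz":-0.7,"hand":1},
  ],
)

```text
clock: 17.3
eef_pos: [0.6806, 0.0196, 0.0412]
tcp_rot: [-0.0, 0.878, 0.479, 0.0]
contact_force: [0.8, -0.1, -1.4]
opening: 0.0155
gripper_force: 40.0
```

servo_tool(
  series=[
    {"x":0,"y":0,"z":0,"rx":0,"ry":0,"rz":-0.14,"hand":1},
    {"x":0,"y":0,"z":0,"rx":0,"ry":0,"rz":-0.28,"hand":1},
    {"x":0,"y":0,"z":0,"rx":0,"ry":0,"rz":-0.3416,"hand":1},
    {"x":0,"y":0,"z":0,"rx":0,"ry":0,"rz":-0.3416,"hand":1},
    {"x":0,"y":0,"z":0,"rx":0,"ry":0,"rz":-0.3416,"hand":1},
  ],
)

```text
clock: 17.8
eef_pos: [0.6807, 0.0197, 0.0412]
tcp_rot: [0.0, 0.945, 0.327, -0.0]
contact_force: [0.2, 0.9, -1.6]
opening: 0.0157
gripper_force: 40.0
```

Run:
```python
from h import *
s=robot.state();print(np.round(s["joint_positions"],2),s["clock"]);T=toolT();print(np.round(T,4),np.degrees(np.arctan2(T[1,1],T[0,1])))
M=np.array([.558,-.0755]);u=-np.array([.788,.616]);v=np.array([.616,-.788])
c=np.array(s["eef_pos"]); print("tcp holder",((c[:2]-M)@u).round(4),((c[:2]-M)@v).round(4))
for cam in("wrist","scene"):
  d,C=snap(cam,"f_%s.png"%cam)
  for t in("spike_tip","chisel_tip","punch","mouth"):
    for r in robot.spot_point(cam,t)[:2]:
        X=(C@np.append(r["location"],1))[:3]; print(cam,t,round(r["p"],2),X.round(4),"holder",((X[:2]-M)@u).round(4),((X[:2]-M)@v).round(4),pix(d,r["location"]))
```

```text
[-0.36  0.58  0.37  1.48 -0.22  1.12 -0.85] 17.8
[[ 7.867e-01  6.173e-01 -1.000e-04  6.807e-01]
 [ 6.173e-01 -7.867e-01 -0.000e+00  1.970e-02]
 [-1.000e-04 -0.000e+00 -1.000e+00  4.120e-02]
 [ 0.000e+00  0.000e+00  0.000e+00  1.000e+00]] -51.87834711444732
tcp holder -0.1553 0.0005
wrist spike_tip 0.83 [0.7348 0.0644 0.0802] holder -0.2255 -0.0014 [323 153]
wrist punch 0.8 [0.6788 0.0246 0.0766] holder -0.1569 -0.0044 [316 306]
scene spike_tip 0.56 [0.7362 0.0639 0.0811] holder -0.2263 -0.0001 [246 319]
scene spike_tip 0.52 [ 0.3051 -0.2324  0.0091] holder 0.2959 -0.0322 [338 178]
scene chisel_tip 0.57 [ 0.346  -0.0929  0.0056] holder 0.1778 -0.1169 [360 215]
scene punch 0.67 [ 0.3285 -0.1676  0.0056] holder 0.2376 -0.0688 [347 196]
scene punch 0.51 [0.682  0.0187 0.0836] holder -0.1558 0.0022 [259 288]
```

View pics/f_wrist.png

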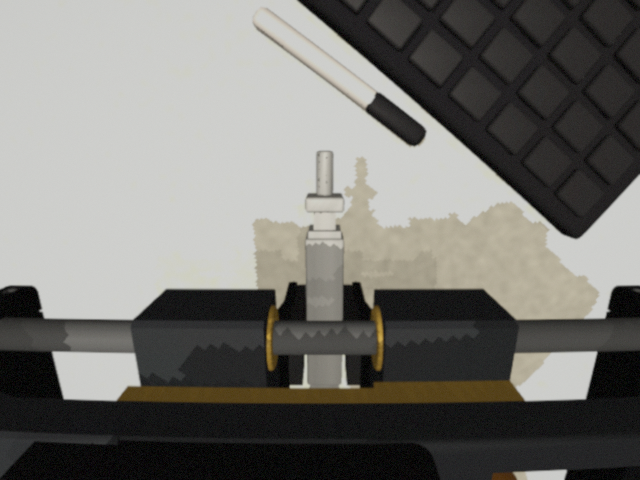

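The wrist view shows the spike pointing out at (324,155), straight along the tool, so the flip worked. Now back in along the same line.

servo_tool(
  series=[
    {"x":0,"y":0,"z":-1.8,"rx":0,"ry":0,"rz":0,"hand":1},
    {"x":-1.6,"y":-1.25,"z":-1.8,"rx":0,"ry":0,"rz":0,"hand":1},
    {"x":-3.2,"y":-2.5,"z":-1.8,"rx":0,"ry":0,"rz":0,"hand":1},
    {"x":-4.7,"y":-3.7,"z":-1.8,"rx":0,"ry":0,"rz":0,"hand":1},
    {"x":-5.8,"y":-4.55,"z":-1.8,"rx":0,"ry":0,"rz":0,"hand":1},
  ],
)

```text
clock: 18.8
eef_pos: [0.6219, -0.0269, 0.0233]
tcp_rot: [0.0, 0.946, 0.325, -0.0]
contact_force: [-0.0, 0.3, -1.4]
opening: 0.0158
gripper_force: 40.0
```

servo_tool(
  series=[
    {"x":-0.4,"y":-0.31,"z":0,"rx":0,"ry":0,"rz":0,"hand":1},
    {"x":-0.8,"y":-0.63,"z":0,"rx":0,"ry":0,"rz":0,"hand":1},
    {"x":-1.2,"y":-0.94,"z":0,"rx":0,"ry":0,"rz":0,"hand":1},
    {"x":-1.6,"y":-1.25,"z":0,"rx":0,"ry":0,"rz":0,"hand":1},
    {"x":-2,"y":-1.57,"z":0,"rx":0,"ry":0,"rz":0,"hand":1},
  ],
)

```text
clock: 19.3
eef_pos: [0.6027, -0.0415, 0.0232]
tcp_rot: [0.0, 0.945, 0.326, -0.0]
contact_force: [-0.8, 0.2, -2.4]
opening: 0.0154
gripper_force: 40.0
```

servo_tool(
  series=[
    {"x":-0.3,"y":-0.24,"z":0,"rx":0,"ry":0,"rz":0,"hand":1},
    {"x":-0.6,"y":-0.47,"z":0,"rx":0,"ry":0,"rz":0,"hand":1},
    {"x":-0.9,"y":-0.7,"z":0,"rx":0,"ry":0,"rz":0,"hand":1},
    {"x":-1.2,"y":-0.94,"z":0,"rx":0,"ry":0,"rz":0,"hand":1},
  ],
)

```text
clock: 19.7
eef_pos: [0.5906, -0.051, 0.0233]
tcp_rot: [0.0, 0.946, 0.326, 0.0]
contact_force: [0.2, -1.3, -1.4]
opening: 0.0157
gripper_force: 40.0
```

servo_tool(
  series=[
    {"x":-0.3,"y":-0.24,"z":0,"rx":0,"ry":0,"rz":0,"hand":1},
    {"x":-0.6,"y":-0.47,"z":0,"rx":0,"ry":0,"rz":0,"hand":1},
    {"x":-0.9,"y":-0.7,"z":0,"rx":0,"ry":0,"rz":0,"hand":1},
  ],
)

```text
clock: 20.0
eef_pos: [0.5816, -0.0581, 0.0233]
tcp_rot: [0.0, 0.946, 0.326, 0.0]
contact_force: [0.2, -0.3, -1.2]
opening: 0.0153
gripper_force: 40.0
```

servo_tool(
  series=[
    {"x":-0.08,"y":-0.06,"z":0,"rx":0,"ry":0,"rz":0,"hand":1},
    {"x":-0.16,"y":-0.12,"z":0,"rx":0,"ry":0,"rz":0,"hand":1},
    {"x":-0.24,"y":-0.19,"z":0,"rx":0,"ry":0,"rz":0,"hand":1},
    {"x":-0.28,"y":-0.22,"z":0,"rx":0,"ry":0,"rz":0,"hand":1},
  ],
)

```text
clock: 20.4
eef_pos: [0.579, -0.0601, 0.0233]
tcp_rot: [0.0, 0.946, 0.326, 0.0]
contact_force: [-0.1, -0.5, -0.7]
opening: 0.0156
gripper_force: 40.0
```

servo_tool(
  series=[
    {"x":-0.05,"y":-0.04,"z":0,"rx":0,"ry":0,"rz":0,"hand":1},
    {"x":-0.1,"y":-0.08,"z":0,"rx":0,"ry":0,"rz":0,"hand":1},
    {"x":-0.1,"y":-0.08,"z":0,"rx":0,"ry":0,"rz":0,"hand":1},
  ],
)

```text
clock: 20.7
eef_pos: [0.578, -0.0609, 0.0233]
tcp_rot: [0.0, 0.946, 0.326, 0.0]
contact_force: [0.7, -0.3, -1.5]
opening: 0.0158
gripper_force: 40.0
```

servo_tool(
  series=[
    {"x":-0.08,"y":-0.06,"z":0,"rx":0,"ry":0,"rz":0,"hand":1},
    {"x":-0.16,"y":-0.12,"z":0,"rx":0,"ry":0,"rz":0,"hand":1},
  ],
)

```text
clock: 20.9
eef_pos: [0.5779, -0.0609, 0.0237]
tcp_rot: [-0.0, 0.945, 0.326, 0.002]
contact_force: [7.1, 4.4, -3.2]
opening: 0.0157
gripper_force: 40.0
```

servo_tool(
  series=[
    {"x":-0.08,"y":-0.06,"z":0,"rx":0,"ry":0,"rz":0,"hand":1},
    {"x":-0.16,"y":-0.12,"z":0,"rx":0,"ry":0,"rz":0,"hand":1},
  ],
)

```text
clock: 21.1
eef_pos: [0.5778, -0.0608, 0.0243]
tcp_rot: [-0.0, 0.945, 0.327, 0.003]
contact_force: [11.3, 7.4, -4.4]
opening: 0.0156
gripper_force: 40.0
```

servo_tool(
  series=[
    {"x":0.2,"y":0.16,"z":-0.1,"rx":0,"ry":0,"rz":0,"hand":1},
    {"x":0.22,"y":0.17,"z":-0.13,"rx":0,"ry":0,"rz":0,"hand":1},
    {"x":0.22,"y":0.17,"z":-0.13,"rx":0,"ry":0,"rz":0,"hand":0.5},
    {"x":0.22,"y":0.17,"z":-0.13,"rx":0,"ry":0,"rz":0,"hand":0.5},
    {"x":0.22,"y":0.17,"z":-0.13,"rx":0,"ry":0,"rz":0,"hand":0.5},
  ],
)

```text
clock: 21.6
eef_pos: [0.5765, -0.0622, 0.0218]
tcp_rot: [0.0, 0.946, 0.325, -0.0]
contact_force: [-0.2, 0.1, -0.2]
opening: 0.0322
gripper_force: 0.0
```

servo_tool(
  series=[
    {"x":0,"y":0,"z":0,"rx":0,"ry":0,"rz":0,"hand":0.5},
    {"x":0,"y":0,"z":3,"rx":0,"ry":0,"rz":0,"hand":0.4},
    {"x":0,"y":0,"z":7,"rx":0,"ry":0,"rz":0,"hand":0.4},
    {"x":0,"y":0,"z":11,"rx":0,"ry":0,"rz":0,"hand":0.4},
    {"x":0,"y":0,"z":16,"rx":0,"ry":0,"rz":0,"hand":0.4},
  ],
)

```text
clock: 22.1
eef_pos: [0.5758, -0.0618, 0.1825]
tcp_rot: [-0.0, 0.946, 0.325, -0.001]
contact_force: [1.8, 0.3, 0.5]
opening: 0.0516
gripper_force: 0.0
```

Run:
```python
from h import *
s=robot.state();print(np.round(s["joint_positions"],2),s["clock"],np.round(s["eef_pos"],4))
M=np.array([.558,-.0755]);u=-np.array([.788,.616]);v=np.array([.616,-.788])
for cam in("wrist","scene","side"):
  d,C=snap(cam)
  for t in("spike_tip","knob"):
    for r in robot.spot_point(cam,t)[:2]:
        X=(C@np.append(r["location"],1))[:3]; print(cam,t,round(r["p"],2),X.round(4),"holder",((X[:2]-M)@u).round(4),((X[:2]-M)@v).round(4),pix(d,r["location"]))
```

```text
[-0.34  0.24  0.44  1.62 -0.11  1.3  -0.79] 22.1 [ 0.5758 -0.0618  0.1825]
wrist spike_tip 0.58 [ 0.6292 -0.0153  0.0594] holder -0.0933 -0.0036 [321 147]
wrist knob 0.69 [0.4779 0.017  0.0091] holder 0.0061 -0.1222 [207 247]
wrist knob 0.53 [ 0.5212 -0.1413  0.1169] holder 0.0695 0.0292 [362 360]
scene spike_tip 0.89 [ 0.6321 -0.0173  0.0602] holder -0.0942 -0.0003 [272 273]
scene spike_tip 0.6 [ 0.3021 -0.235   0.0086] holder 0.2999 -0.0319 [339 177]
scene knob 0.73 [ 0.5211 -0.1402  0.1151] holder 0.069 0.0282 [285 198]
side spike_tip 0.8 [ 0.6333 -0.0172  0.059 ] holder -0.0952 0.0005 [285 238]
side spike_tip 0.69 [ 0.3051 -0.2348  0.0074] holder 0.2974 -0.0302 [415 200]
side knob 0.5 [ 0.52   -0.1417  0.1148] holder 0.0707 0.0288 [334 189]
```

The punch is home. Back to the knob.

servo_tool(
  series=[
    {"x":-0.5,"y":-0.7,"z":0,"rx":0,"ry":0,"rz":0.14,"hand":0.4},
    {"x":-1,"y":-1.4,"z":0,"rx":0,"ry":0,"rz":0.28,"hand":0.4},
    {"x":-1.5,"y":-2.1,"z":0,"rx":0,"ry":0,"rz":0.42,"hand":0.4},
    {"x":-2,"y":-2.8,"z":0,"rx":0,"ry":0,"rz":0.56,"hand":0.4},
    {"x":-2.5,"y":-3.5,"z":0,"rx":0,"ry":0,"rz":0.7,"hand":0.4},
  ],
)

```text
clock: 23.05
eef_pos: [0.5514, -0.0969, 0.1811]
tcp_rot: [-0.0, 0.775, 0.632, -0.001]
contact_force: [0.5, 0.2, 0.2]
opening: 0.0524
gripper_force: 0.0
```

servo_tool(
  series=[
    {"x":-0.5,"y":-0.8,"z":0,"rx":0,"ry":0,"rz":0.14,"hand":0.4},
    {"x":-1,"y":-1.6,"z":0,"rx":0,"ry":0,"rz":0.28,"hand":0.4},
    {"x":-1.6,"y":-2.4,"z":0,"rx":0,"ry":0,"rz":0.42,"hand":0.4},
    {"x":-2.2,"y":-3.2,"z":0,"rx":0,"ry":0,"rz":0.56,"hand":0.4},
    {"x":-2.9,"y":-4.2,"z":0,"rx":0,"ry":0,"rz":0.7,"hand":0.4},
  ],
)

```text
clock: 23.55
eef_pos: [0.5224, -0.1386, 0.1811]
tcp_rot: [-0.001, 0.511, 0.86, -0.0]
contact_force: [-0.2, 0.8, 0.6]
opening: 0.0522
gripper_force: 0.0
```

servo_tool(
  series=[
    {"x":0,"y":0,"z":0,"rx":0,"ry":0,"rz":0.14,"hand":0.4},
    {"x":0,"y":0,"z":0,"rx":0,"ry":0,"rz":0.17,"hand":0.4},
    {"x":0,"y":0,"z":0,"rx":0,"ry":0,"rz":0.17,"hand":0.4},
    {"x":0,"y":0,"z":0,"rx":0,"ry":0,"rz":0.17,"hand":0.4},
  ],
)

```text
clock: 23.95
eef_pos: [0.523, -0.1383, 0.1816]
tcp_rot: [-0.0, 0.44, 0.898, -0.0]
contact_force: [-0.4, -0.1, -0.4]
opening: 0.0521
gripper_force: 0.0
```

servo_tool(
  series=[
    {"x":-0.2,"y":-0.27,"z":-4,"rx":0,"ry":0,"rz":0,"hand":0.4},
    {"x":-0.2,"y":-0.27,"z":-8,"rx":0,"ry":0,"rz":0,"hand":0.4},
    {"x":-0.2,"y":-0.27,"z":-10,"rx":0,"ry":0,"rz":0,"hand":0.4},
    {"x":-0.2,"y":-0.27,"z":-10.9,"rx":0,"ry":0,"rz":0,"hand":0.4},
    {"x":-0.2,"y":-0.27,"z":-10.9,"rx":0,"ry":0,"rz":0,"hand":0.6},
  ],
)

```text
clock: 24.45
eef_pos: [0.5205, -0.141, 0.0722]
tcp_rot: [-0.001, 0.439, 0.898, -0.0]
contact_force: [-0.5, -0.1, 0.4]
opening: 0.049
gripper_force: 0.0
```

servo_tool(
  newtons=30,
  series=[
    {"x":0,"y":0,"z":0,"rx":0,"ry":0,"rz":0,"hand":1},
    {"x":0,"y":0,"z":0,"rx":0,"ry":0,"rz":0,"hand":1},
    {"x":0,"y":0,"z":0,"rx":0,"ry":0,"rz":0,"hand":1},
    {"x":0,"y":0,"z":0,"rx":0,"ry":0,"rz":0,"hand":1},
    {"x":0,"y":0,"z":0,"rx":0,"ry":0,"rz":0,"hand":1},
  ],
)

```text
clock: 24.95
eef_pos: [0.5214, -0.1414, 0.0735]
tcp_rot: [0.0, 0.439, 0.899, 0.0]
contact_force: [-0.6, -0.6, 2.6]
opening: 0.0159
gripper_force: 30.0
```

servo_tool(
  series=[
    {"x":-0.08,"y":-0.06,"z":0,"rx":0,"ry":0,"rz":0,"hand":1},
    {"x":-0.15,"y":-0.12,"z":0,"rx":0,"ry":0,"rz":0,"hand":1},
    {"x":-0.18,"y":-0.14,"z":0,"rx":0,"ry":0,"rz":0,"hand":1},
  ],
)

```text
clock: 25.25
eef_pos: [0.5207, -0.1418, 0.0736]
tcp_rot: [0.001, 0.438, 0.899, 0.001]
contact_force: [5.8, 4.1, 1.0]
opening: 0.0158
gripper_force: 30.0
```

servo_tool(
  series=[
    {"x":-0.18,"y":0.22,"z":0.14,"rx":0,"ry":0,"rz":0,"hand":1},
    {"x":-0.35,"y":0.44,"z":0.27,"rx":0,"ry":0,"rz":0,"hand":1},
    {"x":-0.53,"y":0.67,"z":0.39,"rx":0,"ry":0,"rz":0,"hand":1},
    {"x":-0.71,"y":0.9,"z":0.48,"rx":0,"ry":0,"rz":0,"hand":1},
    {"x":-0.89,"y":1.13,"z":0.56,"rx":0,"ry":0,"rz":0,"hand":1},
  ],
)

```text
clock: 25.75
eef_pos: [0.5117, -0.1305, 0.0789]
tcp_rot: [0.001, 0.438, 0.899, 0.001]
contact_force: [6.9, 3.0, -2.5]
opening: 0.0156
gripper_force: 30.0
```

servo_tool(
  series=[
    {"x":-0.19,"y":0.24,"z":0.08,"rx":0,"ry":0,"rz":0,"hand":1},
    {"x":-0.38,"y":0.48,"z":0.14,"rx":0,"ry":0,"rz":0,"hand":1},
    {"x":-0.57,"y":0.73,"z":0.18,"rx":0,"ry":0,"rz":0,"hand":1},
    {"x":-0.76,"y":0.97,"z":0.2,"rx":0,"ry":0,"rz":0,"hand":1},
    {"x":-0.97,"y":1.24,"z":0.2,"rx":0,"ry":0,"rz":0,"hand":1},
  ],
)

```text
clock: 26.25
eef_pos: [0.5021, -0.1183, 0.081]
tcp_rot: [0.001, 0.438, 0.899, 0.001]
contact_force: [7.3, 1.8, -2.2]
opening: 0.0161
gripper_force: 30.0
```

servo_tool(
  series=[
    {"x":0.2,"y":0.15,"z":0,"rx":0,"ry":0,"rz":0,"hand":1},
    {"x":0.4,"y":0.31,"z":0,"rx":0,"ry":0,"rz":0,"hand":1},
    {"x":0.6,"y":0.47,"z":0,"rx":0,"ry":0,"rz":0,"hand":1},
    {"x":0.8,"y":0.62,"z":0,"rx":0,"ry":0,"rz":0,"hand":1},
    {"x":1,"y":0.78,"z":0,"rx":0,"ry":0,"rz":0,"hand":1},
  ],
)

```text
clock: 26.75
eef_pos: [0.5107, -0.1116, 0.0808]
tcp_rot: [0.0, 0.439, 0.899, -0.0]
contact_force: [-1.2, -2.2, 6.9]
opening: 0.0157
gripper_force: 30.0
```

servo_tool(
  series=[
    {"x":0,"y":0,"z":0,"rx":0,"ry":0,"rz":0,"hand":1},
  ],
)

```text
clock: 26.85
eef_pos: [0.5105, -0.112, 0.0809]
tcp_rot: [-0.0, 0.439, 0.898, -0.0]
contact_force: [0.8, -1.5, 6.0]
opening: 0.0155
gripper_force: 30.0
```

servo_tool(
  series=[
    {"x":0,"y":0,"z":0,"rx":0,"ry":0,"rz":0,"hand":0.5},
    {"x":0,"y":0,"z":0,"rx":0,"ry":0,"rz":0,"hand":0.5},
    {"x":0,"y":0,"z":0,"rx":0,"ry":0,"rz":0,"hand":0.4},
    {"x":0,"y":0,"z":0,"rx":0,"ry":0,"rz":0,"hand":0.4},
    {"x":0,"y":0,"z":2,"rx":0,"ry":0,"rz":0,"hand":0.4},
  ],
)

```text
clock: 27.35
eef_pos: [0.5086, -0.1109, 0.0984]
tcp_rot: [-0.002, 0.439, 0.899, -0.001]
contact_force: [-0.3, 1.0, -0.1]
opening: 0.0474
gripper_force: 0.0
```

servo_tool(
  series=[
    {"x":0,"y":0,"z":3,"rx":0,"ry":0,"rz":0,"hand":0.4},
    {"x":0,"y":0,"z":6,"rx":0,"ry":0,"rz":0,"hand":0.4},
    {"x":0,"y":0,"z":9,"rx":0,"ry":0,"rz":0,"hand":0.4},
    {"x":0,"y":0,"z":9,"rx":0,"ry":0,"rz":0,"hand":0.4},
    {"x":0,"y":0,"z":9,"rx":0,"ry":0,"rz":0,"hand":0.4},
  ],
)

```text
clock: 27.85
eef_pos: [0.5107, -0.1112, 0.1907]
tcp_rot: [0.0, 0.439, 0.899, 0.0]
contact_force: [0.4, 0.4, -1.1]
opening: 0.0527
gripper_force: 0.0
```

Run:
```python
from h import *
s=robot.state();print(s["clock"],np.round(s["eef_pos"],4))
M=np.array([.558,-.0755]);u=-np.array([.788,.616]);v=np.array([.616,-.788])
for cam in("wrist","scene","side"):
  d,C=snap(cam,"e_%s.png"%cam)
  for t in("spike_tip","knob"):
    for r in robot.spot_point(cam,t)[:2]:
        X=(C@np.append(r["location"],1))[:3]; print(cam,t,round(r["p"],2),X.round(4),"holder",((X[:2]-M)@u).round(4),((X[:2]-M)@v).round(4),pix(d,r["location"]))
  if cam=="wrist":
    g=cv2.cvtColor(d["image"],cv2.COLOR_RGB2GRAY)
    for sl in (0,.0095): 
      p=proj(d,C,[*(M+u*(.06+sl)),.122]); print(sl,p)
    n,l,st,ce=cv2.connectedComponentsWithStats((g[200:275,280:370]<45).astype(np.uint8)); print([(a.tolist(),(c+[280,200]).round(1).tolist()) for a,c in zip(st[1:],ce[1:]) if a[4]>100])
```

```text
27.85 [ 0.5107 -0.1112  0.1907]
wrist spike_tip 0.7 [ 0.6286 -0.0167  0.0608] holder -0.0918 -0.0029 [491 227]
wrist spike_tip 0.63 [ 0.3043 -0.2307  0.0086] holder 0.2955 -0.034 [ 94 187]
wrist knob 0.61 [ 0.5088 -0.1131  0.1214] holder 0.062 -0.0007 [320 248]
0 [322 249]
0.0095 [309 249]
[([33, 38, 22, 23, 387], [323.5, 249.0])]
scene spike_tip 0.78 [ 0.3024 -0.232   0.01  ] holder 0.2978 -0.0341 [339 178]
scene spike_tip 0.62 [ 0.6331 -0.0169  0.0618] holder -0.0953 0.0001 [272 273]
scene knob 0.63 [ 0.5098 -0.1129  0.1224] holder 0.0611 -0.0002 [296 200]
side spike_tip 0.76 [ 0.632  -0.0192  0.0622] holder -0.093 0.0012 [285 237]
side spike_tip 0.54 [ 0.3034 -0.2331  0.0096] holder 0.2977 -0.0327 [415 199]
side knob 0.5 [ 0.5107 -0.1126  0.1217] holder 0.0601 0.0001 [337 195]
```

```bash
python3 -c "
from cell import robot
print(robot.job_done())"
```

```text
the job is handed in; nothing more can be done
None
```

The job is handed in: the punch is reversed and fully home with the spike out. By the last camera readings the collar is upright and forward to within about 1 mm; everything was let go at about 28 s, and no verdict came back.

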